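# Close the coin tray with its cut-cornered lid

## Task

On the entryway shelf, take the grey lid with two cut-off corners by its rib and stack it on the open coin tray of the same outline, cut corners over cut corners, so that its skirt goes over the tray's rim and it lies level and fully down all round. Lower it into place rather than dropping it, let go, and leave the square-cornered lid where it is.

Things in the scene. Friction and masses are not known exactly. Their poses are not given: they have to be found in the camera images.
- cut_lid: Loose grey lid, about 0.2 kg, 130 (x) x 96 mm (y), both corners at its +x end cut 30 mm at 45 degrees. Flared hollow skirt 18 mm deep, inside 122 x 88 mm at its lower edge, 104 x 70 at its top. Flat deck 110 x 76 mm, top at z = 23 mm; on its centre the grip, an upright rib 70 mm long (x), 12 mm thick (y), z = 23 to 59 mm. Origin: centre of the skirt's lower edge, z up. It lies level on the shelf.
- cut_end (a point): Point on cut_lid at the middle of its cut-cornered (+x) end, on the deck's edge: 55 mm along +x from the lid's origin and 23 mm up.
- tray: Grey plastic coin tray fixed to the shelf, 42 mm high, its two cut corners at +x. Body 130 x 96 mm up to a shoulder at z = 22; above it an open rim leans inward from 118 x 84 to 98 x 64 mm at z = 42. The lid's skirt slips over it (12 mm lead-in a side, 3 mm play when home). Home: lid origin 24 mm above the tray's, centres together, x axes the same way. Origin: centre of underside, z up.
- plain_lid: The bystander: a loose grey lid like cut_lid (130 x 96 mm, same rib, 59 mm high) but with four square corners. It belongs to another tray and stays where it is. Origin: centre of the lower edge of its skirt, z up.
There are look-alikes about, which are no part of the job. What is shaped like the cut_lid but blue is not meant.

How it is judged:
At the end, for the whole second after the job is handed in: The cut-cornered lid rests still on the tray: centres within 12 mm, cut corners over cut corners, long axes within 10 degrees, level within 5 degrees, fully down (origin 19 to 29 mm above the tray's; home is 24). The square-cornered lid is within 30 mm of its start (horizontal distance between cut_lid and tray below 0.012 m and z of cut_lid in the frame of tray between 0.019 and 0.029 m and x of cut_end in the frame of tray above 0.035 m and angle between the x axis of cut_lid and the x axis of tray, either way round below 0.18 rad and angle between cut_lid's own z axis and vertical below 0.09 rad and linear speed of cut_lid below 0.02 m/s and distance of plain_lid from where it was at the start of the episode below 0.03 m); the robot touches nothing.
It fails at once if the lid is dropped onto the tray (over the tray it falls or is driven faster than 0.7 m/s) (horizontal distance between cut_lid and tray below 0.04 m and linear speed of cut_lid above 0.7 m/s).
It fails at once if the square-cornered lid is moved more than 30 mm (distance of plain_lid from where it was at the start of the episode above 0.03 m).
It also fails if it takes over 42 s, if anything falls off the work surface, if the arm or the gripper's body presses on something with over 40 N, if the wrist force passes 120 N, or if a joint passes its speed limit or range.

## Robot

A 7-joint arm with a two-finger parallel gripper is mounted at the origin on the work surface. World frame = base frame: x ahead of the robot, y to its left, z up, the work surface at z = 0. Lengths are in m, angles in rad, forces in N, time in s.
With the tool pointing down it reaches from about 0.4 to 0.85 m from the base axis. Payload 4.5 kg.
Tool frame: the origin (TCP) lies midway between the tips of the shut fingers; the grasp point (between the pads) lies 19 mm behind it; z points along the fingers, y is the direction in which the jaws open and shut (so a half turn about z gives the same grasp; the last joint's range is limited). The gripper opens to 88 mm and grips with 3 to 60 N. Pads are 18 mm wide; open, the fingers measure 123 mm over their backs; the gripper's body (75 mm by 187 mm) begins 45 mm behind the grasp point.
Start: joints at [1.144, 0.689, -0.195, 1.565, 0.157, 0.902, -0.215], TCP at [0.278, -0.56, 0.203] pointing down, gripper open.
Joint ranges: [-3.01, 3.01], [-0.46, 2.08], [-1.47, 1.51], [0.13, 2.56], [-1, 4.14], [0.04, 2.09], [-2.66, 2.66]. Speed limits (rad/s): [2.57, 2.57, 3.14, 3.14, 3.14, 3.14, 3.14].

## Interface

Orientations are given as a unit quaternion [x, y, z, w].
In Python, from plant import r gives the robot as it stands.
- The arm moves only by the tool play_rows, never from a script. Its argument "targets" is a list of rows, each an object of numbers: "jaw": the closure, from 0 (fully open) to 1 (shut); "dx", "dy", "dz": the shift along the tool's x, y, z in m; "yaw": the turn about the tool's z in rad. A call has exactly 5 rows; each row shifts and turns the pose as measured when the row begins, along the tool's axes as they then stand; what a row does not reach is not made up. A row lasts 1/10 s, in which the tool goes at most 50 mm and 8.59 degrees, less where a joint would pass 70% of its speed; a pose out of reach is approached as far as the arm can. A call with a gripper value outside its range is refused whole. The fingers move at their own pace and stop on an object; "squeeze" is the grip in N (left out, the last holds). Time passes only in rows, so rows that do not move let the fingers close, or fill a call up. It gives the time, the measured TCP pose, the force and the opening at its end, in the units of the state.
- r.get_state(): the state, without advancing time (a new reading comes with each control period).
- r.snapshot(name): name is "scene" or "side" or "wrist"; returns a dict with "frame" (420x560x3 uint8, red, green, blue), "z_map" (420x560 float32, m along the optical axis (not along the pixel's ray), 0 where there is no reading), "mtx" (3x3 intrinsics, pixels), "position" and "orientation" of the camera in the world; the wrist camera has in their place "T_tool_cam" (4x4, takes a point from camera to tool coordinates, whose origin is the TCP and whose axes are the flange's). Camera axes: x right, y up, looking along -z (the intrinsics and any distortion apply to the point x, -y, -z); pixel columns grow to the right and rows downward; lengths in m; the calibration is good to about 2 mm. A picture is of the moment at which its call begins: read the wrist's pose just before it.
- r.finish_job(): hands the job in, once; it reports no verdict.
The state is a dict: "clock": time; "q": joint angles; "qd": joint speeds; "joint_torque": joint torques, N m; "tool_pos": TCP position; "eef_rot": TCP orientation; "contact_force": force on the tool from outside, world axes, zero at the start; "moment": the same for the moment, N m; "opening": opening from 0.0 (shut) to 1.0 (fully open).
Only numpy, scipy, OpenCV 4.12 (cv2) and the standard library are available. Lean on these libraries where they do the work, as an engineer would, in place of code of your own. Each camera call takes 0.05 s, during which the arm holds its last target.

## Working session

There is one attempt and no reset: what is moved stays moved. The work goes in short steps, Python scripts to look and compute and a tool call to move; the robot and the scene stay as the last step left them, time stands still between calls to the robot, and variables do not carry over. Pictures are saved under pics/ and viewed, and the job is handed in when it is done.

Besides the shell and the picture viewer there is one more tool, called after "Emit:" as a command line: name --argument value ..., lists and objects as JSON in quotes. play_rows: Moves the arm, as the interface text tells. Its arguments: {"type":"object","properties":{"targets":{"type":"array"},"squeeze":{"type":"number"}},"required":["targets"]}

```bash
mkdir -p pics; cat > h.py <<'E'
import numpy as np,cv2
from scipy.spatial.transform import Rotation as R
from plant import r
def snap(name,fn=None):
    st=r.get_state(); s=r.snapshot(name)
    if fn: cv2.imwrite('pics/'+fn,s['frame'][:,:,::-1])
    if 'T_tool_cam' in s:
        T=np.eye(4);T[:3,:3]=R.from_quat(st['eef_rot']).as_matrix();T[:3,3]=st['tool_pos'];T=T@np.array(s['T_tool_cam'])
    else:
        T=np.eye(4);T[:3,:3]=R.from_quat(s['orientation']).as_matrix();T[:3,3]=s['position']
    z=s['z_map'];K=np.array(s['mtx']);v,u=np.mgrid[0:420,0:560]
    x=(u-K[0,2])/K[0,0]*z;y=(v-K[1,2])/K[1,1]*z
    P=np.stack([x,-y,-z],-1)@T[:3,:3].T+T[:3,3];P[z==0]=np.nan
    return s,P
E
python3 - <<'E'
from h import *
print(r.get_state())
for n in('scene','side','wrist'):
    s,P=snap(n,n+'0.png'); np.savez(n+'0.npz',P=P,f=s['frame']); print(n,s.keys(),s['mtx'],s.get('position'))
E
```

```text
{'clock': 0.0, 'q': array([ 1.14377946,  0.68995704, -0.19450787,  1.56632659,  0.1572863 ,
        0.90248754, -0.2150898 ]), 'qd': array([ 0.0003461 , -0.00076961, -0.00010034, -0.0027515 , -0.00016646,
        0.00021206, -0.00120292]), 'joint_torque': array([-1.76016297e-04, -5.27556288e+01, -1.26679603e+00, -1.53426397e+01,
       -5.25556714e-02,  6.69298723e-03,  1.81742143e-04]), 'tool_pos': array([ 0.27757344, -0.55921756,  0.20213139]), 'eef_rot': array([ 9.73563762e-01,  2.28413661e-01, -2.64085019e-04, -8.54695609e-04]), 'contact_force': array([ 1.01255625, -0.67556527,  0.08049045]), 'moment': array([-0.04399496,  0.02401083, -0.0147643 ]), 'opening': 0.9998577770983285}
scene dict_keys(['frame', 'z_map', 'mtx', 'position', 'orientation']) [[381.06442777   0.         277.83085221]
 [  0.         381.06442777 204.77765727]
 [  0.           0.           1.        ]] [1.27724879 0.2434327  0.49891831]
side dict_keys(['frame', 'z_map', 'mtx', 'position', 'orientation']) [[467.30374665   0.         272.58924891]
 [  0.         467.30374665 208.12477529]
 [  0.           0.           1.        ]] [ 0.54614014 -0.867379    0.56263348]
wrist dict_keys(['frame', 'z_map', 'mtx', 'T_tool_cam']) [[319.57194149   0.         281.76397729]
 [  0.         319.57194149 206.84667877]
 [  0.           0.           1.        ]] None
```

View pics/scene0.png

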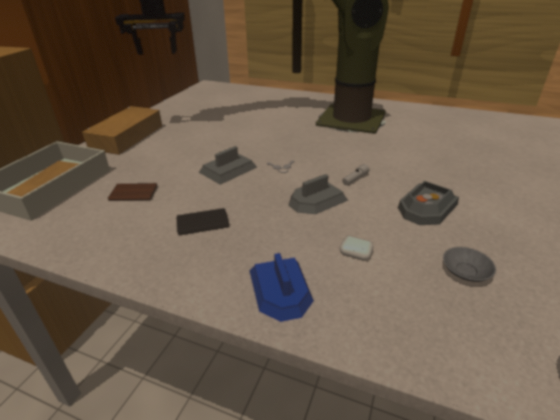

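View pics/side0.png

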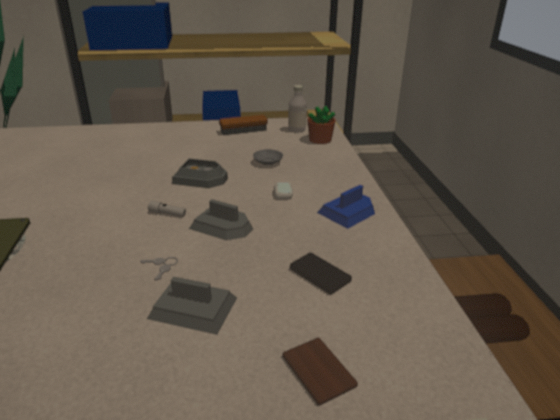

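View pics/wrist0.png

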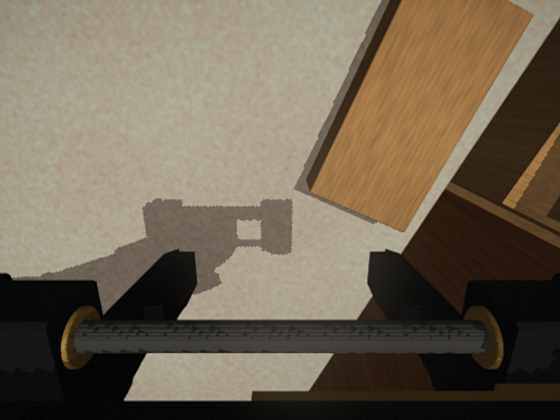

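Side view: cut lid at (222,220), square lid at (193,302), tray at (201,173). In the scene view the cut lid is at (318,195), the square lid at (228,165) and the tray at (429,203). I'll measure them next.

```bash
cat > meas.py <<'E'
from h import *
def foot(P,lo,hi,box):
    x0,y0,x1,y1=box; Q=P[y0:y1,x0:x1].reshape(-1,3); Q=Q[np.isfinite(Q[:,0])]
    return Q[(Q[:,2]>lo)&(Q[:,2]<hi)]
def rect(Q):
    (c,s,a)=cv2.minAreaRect((Q[:,:2]*1000).astype(np.float32)); return np.round(c,1),np.round(s,1),round(a,1)
E
python3 - <<'E'
from meas import *
B={'scene':{'plain':(190,140,262,185),'cut':(283,170,352,215),'tray':(392,178,465,228)},
'side':{'plain':(145,270,243,332),'cut':(186,195,258,242),'tray':(165,155,236,192)}}
D={n:np.load(n+'0.npz')['P'] for n in B}
for o in('plain','cut','tray'):
    al=[]
    for n in B:
        Q=foot(D[n],.008,.08,B[n][o]); al.append(Q)
        print(o,n,len(Q),'zmax',np.percentile(Q[:,2],[50,90,99]).round(4),'floor',np.nanmedian(foot(D[n],-.02,.006,B[n][o])[:,2]))
        print('   all',rect(Q))
        if o!='tray':
            q=Q[(Q[:,2]>.035)]; print('   rib',rect(q),len(q)); q=Q[(Q[:,2]>.020)&(Q[:,2]<.026)]; print('   deck',rect(q),len(q))
    Q=np.vstack(al); print('  both',rect(Q)); 
    if o!='tray':q=Q[(Q[:,2]>.035)]; print('   rib',rect(q));q=Q[(Q[:,2]>.02)&(Q[:,2]<.026)]; print('   deck',rect(q)) 
    np.save(o+'.npy',Q)
# topdown plot 
im=np.zeros((600,800,3),np.uint8)
al=np.vstack([np.load(o+'.npy') for o in('plain','cut','tray')])
lo=al.min(0);print(lo,al.max(0)); S=min(780/(np.ptp(al[:,1])),580/np.ptp(al[:,0]))
for p in al:
    c=cv2.applyColorMap(np.uint8([[min(255,p[2]*4000)]]),cv2.COLORMAP_JET)[0,0]
    cv2.circle(im,(int(10+(p[1]-lo[1])*S),int(10+(p[0]-lo[0])*S)),1,c.tolist(),-1)
cv2.imwrite('pics/td.png',im)
E
```

```text
plain scene 1002 zmax [0.0228 0.0517 0.0594] floor -6.69828841812492e-05
   all (array([ 482.6, -230.6]), array([ 87.2, 123.7]), 66.7)
   rib (array([ 482.5, -231. ]), array([16.2, 71.8]), 68.7) 235
   deck (array([ 481.4, -230.1]), array([ 79.8, 113.6]), 65.5) 412
plain side 2791 zmax [0.023  0.0524 0.0596] floor 0.00020105334845477163
   all (array([ 480.3, -235.9]), array([ 87.5, 121.7]), 66.7)
   rib (array([ 479.5, -234.2]), array([14.9, 70.5]), 66.2) 592
   deck (array([ 479.6, -233.4]), array([ 79.9, 112.5]), 67.7) 1345
  both (array([ 481.4, -233.3]), array([ 93.2, 123.7]), 66.7)
   rib (array([ 481.3, -232.8]), array([18.9, 72.6]), 67.2)
   deck (array([ 480.9, -232.5]), array([ 82.7, 114.3]), 67.6)
cut scene 1312 zmax [0.0228 0.0521 0.0594] floor -6.627511482346082e-05
   all (array([522.3,  61.1]), array([ 86.4, 190.7]), 47.7)
   rib (array([543.4,  33.7]), array([15.2, 71.6]), 56.7) 292
   deck (array([511.8,  56. ]), array([ 77.2, 188.7]), 55.2) 555
cut side 1381 zmax [0.023  0.053  0.0595] floor -4.324491318374868e-06
   all (array([539.9,  28.2]), array([ 85.6, 120.7]), 54.3)
   rib (array([540.4,  30.3]), array([15.9, 71.8]), 54.7) 337
   deck (array([540.3,  30.4]), array([ 78.8, 113. ]), 57.7) 581
  both (array([513.3,  52.9]), array([ 95.1, 194.2]), 54.6)
   rib (array([542. ,  32.2]), array([20.9, 72.2]), 54.7)
   deck (array([510.4,  53.7]), array([ 82.3, 189.2]), 55.4)
tray scene 1711 zmax [0.0235 0.0395 0.0423] floor -0.00018907868230558234
   all (array([490. , 279.8]), array([ 98.6, 133.8]), 69.8)
tray side 1107 zmax [0.0248 0.0395 0.0428] floor -9.697968457145212e-05
   all (array([487.2, 273.2]), array([ 99.5, 133.1]), 67.7)
  both (array([488.4, 276.2]), array([107., 134.]), 69.3)
[ 0.40754334 -0.29848567  0.00800588] [0.60287075 0.34823045 0.06072474]
```

View pics/td.png

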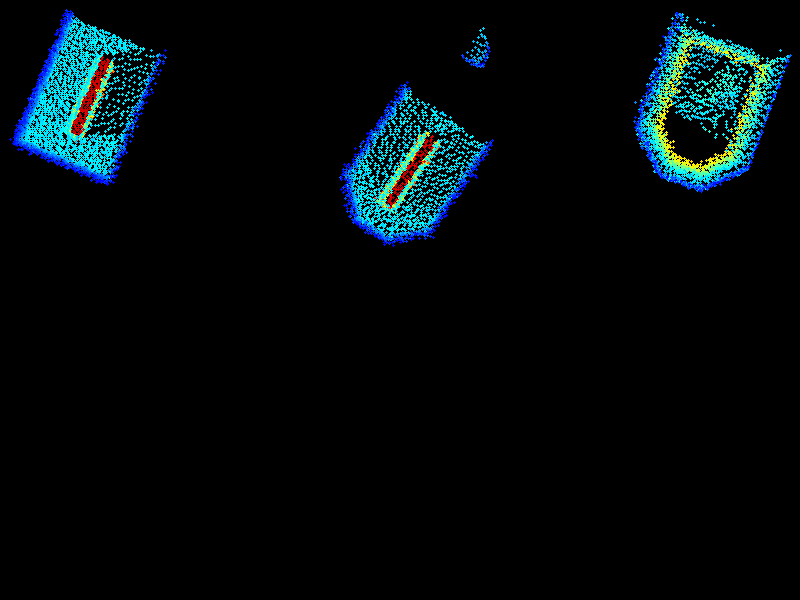

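```bash
cat > plan.py <<'E'
from h import *
def plan(goal,yawdeg,n,step=.045,turn=.14):
    st=r.get_state(); p=np.array(st['tool_pos']);M=R.from_quat(st['eef_rot']).as_matrix()
    cur=np.arctan2(M[1,0],M[0,0]); d=(np.radians(yawdeg)-cur+np.pi)%(2*np.pi)-np.pi
    print('clk',st['clock'],'p',p.round(4),'yaw',np.degrees(cur).round(2),'z',M[:,2].round(4),'F',np.round(st['contact_force'],1),'op',round(st['opening'],3),'q7',st['q'][6].round(2),'turn deg',np.degrees(d).round(2))
    g=np.array(goal)
    for i in range(n):
        v=g-p; L=np.linalg.norm(v); v=v*min(1,step/L) if L>0 else v
        w=np.clip(d,-turn,turn); l=M.T@v
        print('{"jaw":0,"dx":%.3f,"dy":%.3f,"dz":%.3f,"yaw":%.2f}'%(*l,-w)); p=p+v; d-=w
        M=R.from_rotvec([0,0,w]).as_matrix()@M
    print('end',p)
E
python3 -c "
from plan import *
plan([.542,.032,.2],145.5,15)"
```

```text
clk 0.15 p [ 0.2776 -0.5594  0.2023] yaw 26.41 z [-7.0e-04  1.2e-03 -1.0e+00] F [-0.2  0.3  0. ] op 1.002 q7 -0.22 turn deg 119.09
{"jaw":0,"dx":0.035,"dy":-0.029,"dz":0.000,"yaw":-0.14}
{"jaw":0,"dx":0.038,"dy":-0.024,"dz":0.000,"yaw":-0.14}
{"jaw":0,"dx":0.041,"dy":-0.018,"dz":0.000,"yaw":-0.14}
{"jaw":0,"dx":0.043,"dy":-0.012,"dz":0.000,"yaw":-0.14}
{"jaw":0,"dx":0.045,"dy":-0.006,"dz":0.000,"yaw":-0.14}
{"jaw":0,"dx":0.045,"dy":0.000,"dz":0.000,"yaw":-0.14}
{"jaw":0,"dx":0.044,"dy":0.007,"dz":0.000,"yaw":-0.14}
{"jaw":0,"dx":0.043,"dy":0.013,"dz":0.000,"yaw":-0.14}
{"jaw":0,"dx":0.041,"dy":0.019,"dz":0.000,"yaw":-0.14}
{"jaw":0,"dx":0.038,"dy":0.024,"dz":0.000,"yaw":-0.14}
{"jaw":0,"dx":0.034,"dy":0.029,"dz":0.000,"yaw":-0.14}
{"jaw":0,"dx":0.030,"dy":0.034,"dz":0.000,"yaw":-0.14}
{"jaw":0,"dx":0.025,"dy":0.038,"dz":0.000,"yaw":-0.14}
{"jaw":0,"dx":0.019,"dy":0.041,"dz":0.000,"yaw":-0.14}
{"jaw":0,"dx":0.005,"dy":0.017,"dz":0.000,"yaw":-0.12}
end [0.542 0.032 0.2  ]
```

Emit:
play_rows --targets '[{"jaw": 0,"dx": 0.035,"dy": -0.029,"dz": 0,"yaw": -0.14},{"jaw": 0,"dx": 0.038,"dy": -0.024,"dz": 0,"yaw": -0.14},{"jaw": 0,"dx": 0.041,"dy": -0.018,"dz": 0,"yaw": -0.14},{"jaw": 0,"dx": 0.043,"dy": -0.012,"dz": 0,"yaw": -0.14},{"jaw": 0,"dx": 0.045,"dy": -0.006,"dz": 0,"yaw": -0.14}]'

```text
clock: 0.65
tool_pos: [0.3648, -0.3539, 0.1998]
eef_rot: [0.833, 0.553, -0.003, 0.001]
contact_force: [1.0, 0.7, -0.1]
opening: 0.997
```

```bash
python3 -c "
from plan import *
plan([.542,.032,.2],145.5,10)"
```

```text
clk 0.65 p [ 0.3648 -0.3539  0.1998] yaw 67.14 z [-0.0038 -0.0038 -1.    ] F [ 1.   0.7 -0.1] op 0.997 q7 -0.04 turn deg 78.36
{"jaw":0,"dx":0.045,"dy":0.001,"dz":-0.000,"yaw":-0.14}
{"jaw":0,"dx":0.044,"dy":0.008,"dz":-0.000,"yaw":-0.14}
{"jaw":0,"dx":0.043,"dy":0.014,"dz":-0.000,"yaw":-0.14}
{"jaw":0,"dx":0.040,"dy":0.020,"dz":-0.000,"yaw":-0.14}
{"jaw":0,"dx":0.037,"dy":0.025,"dz":-0.000,"yaw":-0.14}
{"jaw":0,"dx":0.033,"dy":0.030,"dz":-0.000,"yaw":-0.14}
{"jaw":0,"dx":0.029,"dy":0.034,"dz":-0.000,"yaw":-0.14}
{"jaw":0,"dx":0.024,"dy":0.038,"dz":-0.000,"yaw":-0.14}
{"jaw":0,"dx":0.018,"dy":0.041,"dz":-0.000,"yaw":-0.14}
{"jaw":0,"dx":0.005,"dy":0.019,"dz":-0.000,"yaw":-0.11}
end [0.542 0.032 0.2  ]
```

Tracks well.

Emit:
play_rows --targets '[{"jaw": 0,"dx": 0.045,"dy": 0.001,"dz": 0,"yaw": -0.14},{"jaw": 0,"dx": 0.044,"dy": 0.008,"dz": 0,"yaw": -0.14},{"jaw": 0,"dx": 0.043,"dy": 0.014,"dz": 0,"yaw": -0.14},{"jaw": 0,"dx": 0.04,"dy": 0.02,"dz": 0,"yaw": -0.14},{"jaw": 0,"dx": 0.037,"dy": 0.025,"dz": 0,"yaw": -0.14}]'

```text
clock: 1.15
tool_pos: [0.4585, -0.1411, 0.1987]
eef_rot: [0.582, 0.813, -0.003, -0.0]
contact_force: [-0.0, 0.1, -0.5]
opening: 0.999
```

```bash
python3 -c "
from plan import *
plan([.542,.032,.2],145.5,6)"
```

```text
clk 1.15 p [ 0.4585 -0.1411  0.1987] yaw 108.87 z [-0.0039 -0.0045 -1.    ] F [-0.   0.1 -0.5] op 0.999 q7 0.05 turn deg 36.63
{"jaw":0,"dx":0.032,"dy":0.032,"dz":-0.001,"yaw":-0.14}
{"jaw":0,"dx":0.027,"dy":0.036,"dz":-0.001,"yaw":-0.14}
{"jaw":0,"dx":0.022,"dy":0.039,"dz":-0.001,"yaw":-0.14}
{"jaw":0,"dx":0.016,"dy":0.042,"dz":-0.001,"yaw":-0.14}
{"jaw":0,"dx":0.003,"dy":0.012,"dz":-0.000,"yaw":-0.08}
{"jaw":0,"dx":0.000,"dy":0.000,"dz":0.000,"yaw":-0.00}
end [0.542 0.032 0.2  ]
```

Emit:
play_rows --targets '[{"jaw": 0,"dx": 0.032,"dy": 0.032,"dz": 0,"yaw": -0.14},{"jaw": 0,"dx": 0.027,"dy": 0.036,"dz": 0,"yaw": -0.14},{"jaw": 0,"dx": 0.022,"dy": 0.039,"dz": 0,"yaw": -0.14},{"jaw": 0,"dx": 0.016,"dy": 0.042,"dz": 0,"yaw": -0.14},{"jaw": 0,"dx": 0.003,"dy": 0.012,"dz": 0,"yaw": -0.08}]'

```text
clock: 1.65
tool_pos: [0.5443, 0.0451, 0.1976]
eef_rot: [0.28, 0.96, -0.001, -0.001]
contact_force: [-1.0, 0.5, 0.2]
opening: 1.003
```

```bash
python3 -c "
from plan import *
plan([.542,.032,.2],145.5,1)
s,P=snap('wrist','w1.png');np.save('w1.npy',P)
plan([.542,.032,.2],145.5,1)"
```

```text
clk 1.65 p [0.5443 0.0451 0.1976] yaw 147.47 z [-0.0024 -0.0015 -1.    ] F [-1.   0.5  0.2] op 1.003 q7 0.27 turn deg -1.97
{"jaw":0,"dx":-0.005,"dy":-0.012,"dz":-0.002,"yaw":0.03}
end [0.542 0.032 0.2  ]
clk 1.7 p [0.5443 0.0452 0.1974] yaw 147.61 z [-0.0027 -0.0012 -1.    ] F [ 0.3  2.3 -0.5] op 1.001 q7 0.27 turn deg -2.11
{"jaw":0,"dx":-0.005,"dy":-0.012,"dz":-0.003,"yaw":0.04}
end [0.542 0.032 0.2  ]
```

View pics/w1.png

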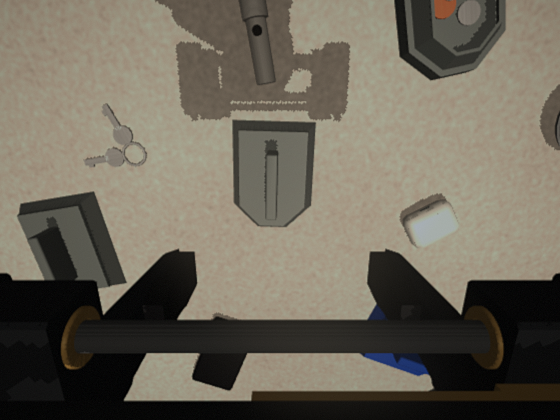

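The wrist view shows the cut lid at (273,175) with its rib in line with the tool, the square lid at (72,240) and part of the tray at (455,30). Next is the 3D measurement.

```bash
python3 -c "
from meas import *
P=np.load('w1.npy')
b=(225,110,325,235)
print('all',rect(foot(P,.008,.08,b)));q=foot(P,.035,.08,b);print('rib',rect(q),len(q),rect(foot(P,.055,.07,b)));print('deck',rect(foot(P,.02,.026,b)),'zp',np.percentile(q[:,2],[50,95]),np.median(foot(P,-.02,.006,b)[:,2]))
"
```

```text
all (array([538.8,  32.3]), array([ 89. , 122.8]), 56.0)
rib (array([539.1,  32.3]), array([12.1, 70. ]), 55.9) 806 (array([539.2,  32.2]), array([12.1, 69.7]), 55.9)
deck (array([538.9,  32.3]), array([ 77.3, 111. ]), 55.7) zp [0.05916841 0.06039263] 0.0004800967377757148
```

```bash
python3 -c "
from plan import *
plan([.539,.0323,.10],145.9,5,.03)"
```

```text
clk 1.7 p [0.5443 0.0452 0.1974] yaw 147.61 z [-0.0027 -0.0012 -1.    ] F [ 0.3  2.3 -0.5] op 1.001 q7 0.27 turn deg -1.71
{"jaw":0,"dx":-0.001,"dy":-0.004,"dz":0.030,"yaw":0.03}
{"jaw":0,"dx":-0.001,"dy":-0.004,"dz":0.030,"yaw":-0.00}
{"jaw":0,"dx":-0.001,"dy":-0.004,"dz":0.030,"yaw":-0.00}
{"jaw":0,"dx":-0.000,"dy":-0.001,"dz":0.008,"yaw":-0.00}
{"jaw":0,"dx":0.000,"dy":0.000,"dz":0.000,"yaw":-0.00}
end [0.539  0.0323 0.1   ]
```

Emit:
play_rows --targets '[{"jaw": 0,"dx": -0.001,"dy": -0.004,"dz": 0.03,"yaw": 0.03},{"jaw": 0,"dx": -0.001,"dy": -0.004,"dz": 0.03,"yaw": 0},{"jaw": 0,"dx": -0.001,"dy": -0.004,"dz": 0.03,"yaw": 0},{"jaw": 0,"dx": 0,"dy": -0.001,"dz": 0.008,"yaw": 0},{"jaw": 0,"dx": 0,"dy": 0,"dz": 0,"yaw": 0}]'

```text
clock: 2.2
tool_pos: [0.5394, 0.0295, 0.0966]
eef_rot: [0.298, 0.955, -0.002, -0.001]
contact_force: [-0.2, 0.1, 0.6]
opening: 1.0
```

```bash
python3 -c "
from plan import *
plan([.539,.0323,.029],145.9,5,.018)"
```

```text
clk 2.2 p [0.5394 0.0295 0.0966] yaw 145.32 z [-0.0023 -0.0034 -1.    ] F [-0.2  0.1  0.6] op 1.0 q7 0.13 turn deg 0.58
{"jaw":0,"dx":0.000,"dy":0.001,"dz":0.018,"yaw":-0.01}
{"jaw":0,"dx":0.000,"dy":0.001,"dz":0.018,"yaw":-0.00}
{"jaw":0,"dx":0.000,"dy":0.001,"dz":0.018,"yaw":-0.00}
{"jaw":0,"dx":0.000,"dy":0.000,"dz":0.014,"yaw":-0.00}
{"jaw":0,"dx":0.000,"dy":0.000,"dz":0.000,"yaw":-0.00}
end [0.539  0.0323 0.029 ]
```

Emit:
play_rows --targets '[{"jaw": 0,"dx": 0,"dy": 0.001,"dz": 0.018,"yaw": -0.01},{"jaw": 0,"dx": 0,"dy": 0.001,"dz": 0.018,"yaw": 0},{"jaw": 0,"dx": 0,"dy": 0.001,"dz": 0.018,"yaw": 0},{"jaw": 0,"dx": 0,"dy": 0,"dz": 0.01,"yaw": 0},{"jaw": 0,"dx": 0,"dy": 0,"dz": 0,"yaw": 0}]'

```text
clock: 2.7
tool_pos: [0.5462, 0.0306, 0.0369]
eef_rot: [0.297, 0.955, -0.0, 0.004]
contact_force: [-1.1, -0.5, 0.1]
opening: 1.0
```

```bash
python3 -c "
from plan import *
plan([.539,.0323,.029],145.9,2,.018)"
```

```text
clk 2.7 p [0.5462 0.0306 0.0369] yaw 145.5 z [ 0.0083 -0.0032 -1.    ] F [-1.1 -0.5  0.1] op 1.0 q7 0.04 turn deg 0.4
{"jaw":0,"dx":0.007,"dy":-0.003,"dz":0.008,"yaw":-0.01}
{"jaw":0,"dx":0.000,"dy":0.000,"dz":0.000,"yaw":-0.00}
end [0.539  0.0323 0.029 ]
```

Emit:
play_rows --targets '[{"jaw": 0,"dx": 0.006,"dy": -0.002,"dz": 0.007,"yaw": -0.01},{"jaw": 0,"dx": 0,"dy": 0,"dz": 0,"yaw": 0},{"jaw": 0,"dx": 0,"dy": 0,"dz": 0,"yaw": 0},{"jaw": 0,"dx": 0,"dy": 0,"dz": 0,"yaw": 0},{"jaw": 0,"dx": 0,"dy": 0,"dz": 0,"yaw": 0}]'

```text
clock: 3.2
tool_pos: [0.5418, 0.0328, 0.0327]
eef_rot: [0.292, 0.956, 0.001, 0.007]
contact_force: [0.8, 0.7, -0.3]
opening: 1.003
```

```bash
python3 -c "
from plan import *
plan([.539,.0323,.029],145.9,2,.018)
print(r.get_state()['q'])"
```

```text
clk 3.2 p [0.5418 0.0328 0.0327] yaw 146.07 z [ 0.0135 -0.0025 -0.9999] F [ 0.8  0.7 -0.3] op 1.003 q7 0.01 turn deg -0.17
{"jaw":0,"dx":0.002,"dy":-0.002,"dz":0.004,"yaw":0.00}
{"jaw":0,"dx":0.000,"dy":0.000,"dz":0.000,"yaw":-0.00}
end [0.539  0.0323 0.029 ]
[ 0.14587389  0.88823976 -0.49969847  1.94262168  0.85457256  0.52242664
  0.0147875 ]
```

Emit:
play_rows --targets '[{"jaw": 0,"dx": 0.002,"dy": -0.001,"dz": 0.003,"yaw": 0},{"jaw": 1,"dx": 0,"dy": 0,"dz": 0,"yaw": 0},{"jaw": 1,"dx": 0,"dy": 0,"dz": 0,"yaw": 0},{"jaw": 1,"dx": 0,"dy": 0,"dz": 0,"yaw": 0},{"jaw": 1,"dx": 0,"dy": 0,"dz": 0,"yaw": 0}]' --squeeze 30

```text
clock: 3.7
tool_pos: [0.5397, 0.033, 0.0297]
eef_rot: [0.292, 0.956, 0.001, 0.007]
contact_force: [-0.3, -0.4, -0.3]
opening: 0.661
```

Emit:
play_rows --targets '[{"jaw": 1,"dx": 0,"dy": 0,"dz": 0,"yaw": 0},{"jaw": 1,"dx": 0,"dy": 0,"dz": 0,"yaw": 0},{"jaw": 1,"dx": 0,"dy": 0,"dz": 0,"yaw": 0},{"jaw": 1,"dx": 0,"dy": 0,"dz": 0,"yaw": 0},{"jaw": 1,"dx": 0,"dy": 0,"dz": 0,"yaw": 0}]'

```text
clock: 4.2
tool_pos: [0.5398, 0.0331, 0.0296]
eef_rot: [0.292, 0.956, 0.001, 0.007]
contact_force: [0.4, 0.4, 0.2]
opening: 0.208
```

```bash
python3 -c "
from plan import *
plan([.539,.0323,.029],145.9,1,.018)
snap('wrist','w2.png')"
```

```text
clk 4.2 p [0.5398 0.0331 0.0296] yaw 146.04 z [ 0.0141 -0.0023 -0.9999] F [0.4 0.4 0.2] op 0.208 q7 0.0 turn deg -0.14
{"jaw":0,"dx":0.000,"dy":-0.001,"dz":0.001,"yaw":0.00}
end [0.539  0.0323 0.029 ]
```

View pics/w2.png

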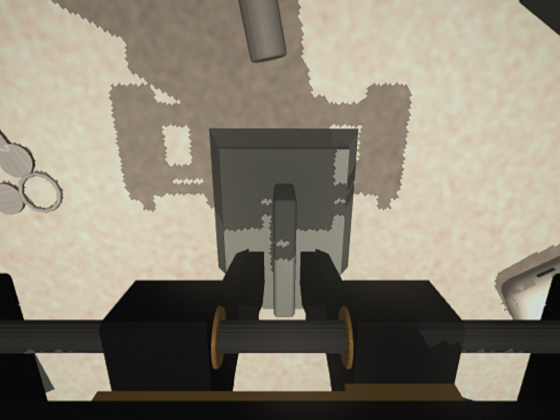

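The fingers straddle the rib at (285,290) and the jaws are still closing.

Emit:
play_rows --targets '[{"jaw": 1,"dx": 0,"dy": 0,"dz": 0,"yaw": 0},{"jaw": 1,"dx": 0,"dy": 0,"dz": 0,"yaw": 0},{"jaw": 1,"dx": 0,"dy": 0,"dz": 0,"yaw": 0},{"jaw": 1,"dx": 0,"dy": 0,"dz": 0,"yaw": 0},{"jaw": 1,"dx": 0,"dy": 0,"dz": 0,"yaw": 0}]'

```text
clock: 4.75
tool_pos: [0.5398, 0.033, 0.0296]
eef_rot: [0.292, 0.956, 0.001, 0.007]
contact_force: [-0.7, 0.1, 0.7]
opening: 0.005
```

Emit:
play_rows --targets '[{"jaw": 1,"dx": 0,"dy": 0,"dz": -0.01,"yaw": 0},{"jaw": 1,"dx": 0,"dy": 0,"dz": -0.02,"yaw": 0},{"jaw": 1,"dx": 0,"dy": 0,"dz": -0.03,"yaw": 0},{"jaw": 1,"dx": 0,"dy": 0,"dz": -0.03,"yaw": 0},{"jaw": 1,"dx": 0,"dy": 0,"dz": -0.02,"yaw": 0}]'

```text
clock: 5.25
tool_pos: [0.5357, 0.0333, 0.1431]
eef_rot: [0.291, 0.957, -0.0, 0.004]
contact_force: [0.0, -0.4, -0.1]
opening: 0.004
```

```bash
python3 -c "
from plan import *
plan([.488,.277,.17],158.5,10,.035,.05)"
```

```text
clk 5.25 p [0.5357 0.0333 0.1431] yaw 146.15 z [ 0.0075 -0.0033 -1.    ] F [ 0.  -0.4 -0.1] op 0.004 q7 0.18 turn deg 12.35
{"jaw":0,"dx":0.025,"dy":0.025,"dz":-0.004,"yaw":-0.05}
{"jaw":0,"dx":0.023,"dy":0.026,"dz":-0.004,"yaw":-0.05}
{"jaw":0,"dx":0.022,"dy":0.027,"dz":-0.004,"yaw":-0.05}
{"jaw":0,"dx":0.021,"dy":0.028,"dz":-0.004,"yaw":-0.05}
{"jaw":0,"dx":0.019,"dy":0.029,"dz":-0.004,"yaw":-0.02}
{"jaw":0,"dx":0.019,"dy":0.029,"dz":-0.004,"yaw":-0.00}
{"jaw":0,"dx":0.019,"dy":0.029,"dz":-0.004,"yaw":-0.00}
{"jaw":0,"dx":0.003,"dy":0.004,"dz":-0.001,"yaw":-0.00}
{"jaw":0,"dx":0.000,"dy":0.000,"dz":0.000,"yaw":-0.00}
{"jaw":0,"dx":0.000,"dy":0.000,"dz":0.000,"yaw":-0.00}
end [0.488 0.277 0.17 ]
```

The jaws shut fully, so the grasp missed. Looking again.

```bash
python3 -c "
from meas import *
s,P=snap('wrist','w3.png');np.save('w3.npy',P)
snap('side','s3.png')"
```

```text
(no output)
```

View pics/w3.png

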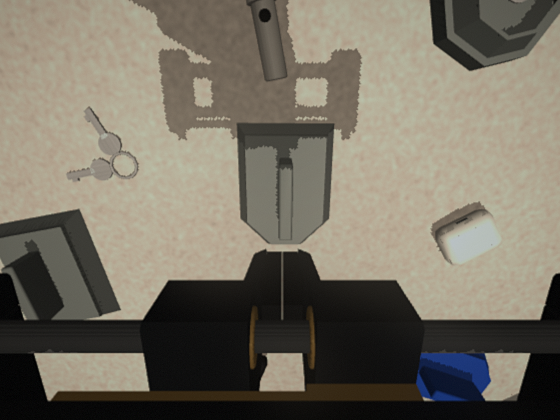

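View pics/s3.png

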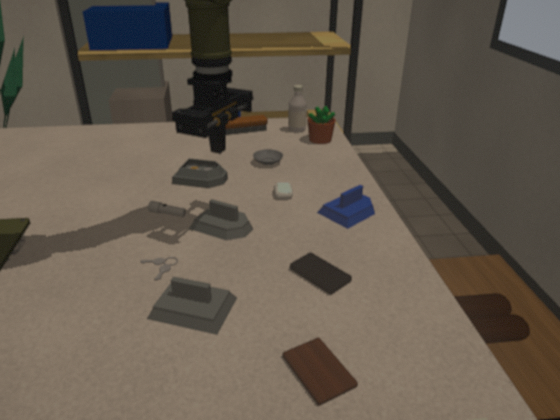

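```bash
python3 -c "
from meas import *
P=np.load('w3.npy')
b=(225,110,345,248)
q=foot(P,.035,.08,b);print('rib',rect(q),len(q),np.percentile(q[:,2],[50,95]));print('deck',rect(foot(P,.02,.026,b)),'all',rect(foot(P,.008,.08,b)))
f=P[250:318,250:315].reshape(-1,3); f=f[np.isfinite(f[:,0])]
f=f[f[:,2]>.08]; print(len(f)); print(np.percentile(f,[1,10,50,90,99],axis=0).round(3))
print(r.snapshot('wrist')['T_tool_cam'])
"
```

```text
rib (array([539.2,  32.9]), array([11.4, 69.7]), 56.2) 1078 [0.05916486 0.06031863]
deck (array([538.9,  32.6]), array([ 77.4, 110.8]), 55.9) all (array([539.2,  32.3]), array([ 89. , 122.4]), 56.1)
4225
[[0.502 0.027 0.18 ]
 [0.513 0.03  0.188]
 [0.526 0.038 0.21 ]
 [0.531 0.048 0.249]
 [0.535 0.058 0.259]]
[[ 6.71242731e-04  9.52125747e-01  3.05705924e-01  7.95426484e-02]
 [ 9.99998946e-01 -1.03255869e-03  1.02020821e-03 -1.36046851e-03]
 [ 1.28702581e-03  3.05704917e-01 -9.52125437e-01 -1.82251388e-01]
 [ 0.00000000e+00  0.00000000e+00  0.00000000e+00  1.00000000e+00]]
```

```bash
python3 -c "
from plan import *
plan([.5392,.0326,.029],145.9,1)
s,P=snap('side');t=np.array(r.get_state()['tool_pos'])
m=(np.linalg.norm(P[:,:,:2]-t[:2],axis=2)<.05)&(P[:,:,2]>.075)&(P[:,:,2]<.3)
v,u=np.where(m);q=P[m];i=np.argsort(q[:,2])[:12];print(len(q));print(np.c_[u[i],v[i],q[i].round(3)])
s,P=snap('scene')
m=(np.linalg.norm(P[:,:,:2]-t[:2],axis=2)<.05)&(P[:,:,2]>.075)&(P[:,:,2]<.3)
v,u=np.where(m);q=P[m];i=np.argsort(q[:,2])[:12];print(len(q));print(np.c_[u[i],v[i],q[i].round(3)])
im=s['frame'][60:260,220:420,::-1];cv2.imwrite('pics/sc4.png',cv2.resize(im,None,fx=3,fy=3))
"
```

```text
clk 5.4 p [0.5362 0.0331 0.1422] yaw 146.12 z [ 0.0088 -0.0034 -1.    ] F [-0.4 -0.2 -1.1] op 0.004 q7 0.18 turn deg -0.22
{"jaw":0,"dx":-0.001,"dy":0.000,"dz":0.045,"yaw":0.00}
end [0.53738628 0.03287436 0.09722182]
1355
[[2.11e+02 1.54e+02 5.23e-01 2.80e-02 1.78e-01]
 [2.21e+02 1.54e+02 5.43e-01 2.50e-02 1.79e-01]
 [2.22e+02 1.53e+02 5.45e-01 3.00e-02 1.79e-01]
 [2.16e+02 1.55e+02 5.33e-01 2.10e-02 1.79e-01]
 [2.12e+02 1.54e+02 5.25e-01 2.70e-02 1.79e-01]
 [2.20e+02 1.54e+02 5.41e-01 2.40e-02 1.79e-01]
 [2.23e+02 1.52e+02 5.47e-01 3.40e-02 1.79e-01]
 [2.24e+02 1.52e+02 5.50e-01 3.30e-02 1.79e-01]
 [2.18e+02 1.55e+02 5.37e-01 1.90e-02 1.80e-01]
 [2.17e+02 1.55e+02 5.35e-01 1.80e-02 1.80e-01]
 [2.21e+02 1.53e+02 5.43e-01 2.70e-02 1.80e-01]
 [2.24e+02 1.51e+02 5.50e-01 3.60e-02 1.81e-01]]
1538
[[3.18e+02 1.31e+02 5.45e-01 3.70e-02 1.76e-01]
 [3.15e+02 1.30e+02 5.43e-01 2.90e-02 1.76e-01]
 [3.21e+02 1.30e+02 5.41e-01 4.20e-02 1.77e-01]
 [3.16e+02 1.31e+02 5.50e-01 3.40e-02 1.78e-01]
 [3.24e+02 1.29e+02 5.34e-01 4.60e-02 1.78e-01]
 [3.12e+02 1.28e+02 5.38e-01 2.10e-02 1.78e-01]
 [3.13e+02 1.29e+02 5.43e-01 2.50e-02 1.78e-01]
 [3.17e+02 1.31e+02 5.51e-01 3.60e-02 1.78e-01]
 [3.14e+02 1.29e+02 5.44e-01 2.70e-02 1.79e-01]
 [3.11e+02 1.28e+02 5.41e-01 1.90e-02 1.79e-01]
 [3.13e+02 1.28e+02 5.40e-01 2.40e-02 1.79e-01]
 [3.20e+02 1.30e+02 5.47e-01 4.10e-02 1.80e-01]]
```

View pics/sc4.png

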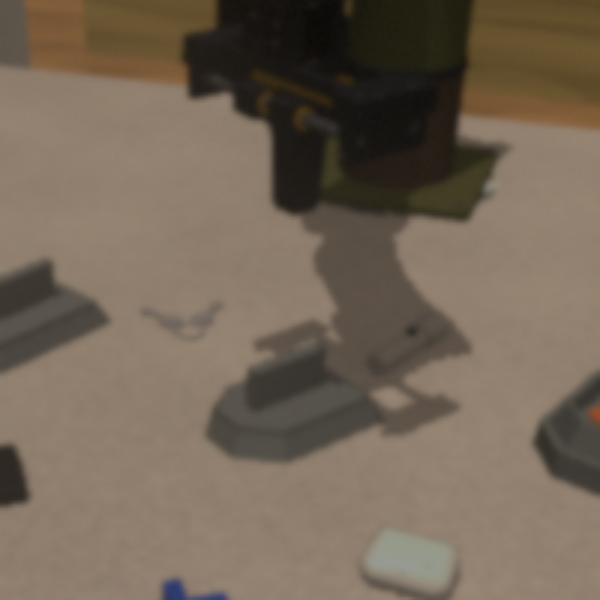

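All three cameras put the fingertips about 36 mm above the reported TCP: tips at z≈0.178, TCP at z=0.142. That explains the miss, because the jaws closed above the 59 mm rib. The lid hasn't moved and is still at (0.539, 0.0326). I'll treat the tips as 36 mm behind the reported TCP, open, and go lower.

Emit:
play_rows --targets '[{"jaw": 0,"dx": 0,"dy": 0,"dz": 0,"yaw": 0},{"jaw": 0,"dx": 0,"dy": 0,"dz": 0,"yaw": 0},{"jaw": 0,"dx": 0,"dy": 0,"dz": 0,"yaw": 0},{"jaw": 0,"dx": 0,"dy": 0,"dz": 0,"yaw": 0},{"jaw": 0,"dx": 0,"dy": 0,"dz": 0,"yaw": 0}]'

```text
clock: 6.0
tool_pos: [0.5323, 0.032, 0.1369]
eef_rot: [0.291, 0.957, -0.003, -0.0]
contact_force: [0.2, 0.8, 0.0]
opening: 0.434
```

Emit:
play_rows --targets '[{"jaw": 0,"dx": -0.001,"dy": 0,"dz": 0.02,"yaw": 0},{"jaw": 0,"dx": -0.001,"dy": 0,"dz": 0.025,"yaw": 0},{"jaw": 0,"dx": 0,"dy": 0,"dz": 0.025,"yaw": 0},{"jaw": 0,"dx": 0,"dy": 0,"dz": 0.015,"yaw": 0},{"jaw": 0,"dx": 0,"dy": 0,"dz": 0,"yaw": 0}]'

```text
clock: 6.5
tool_pos: [0.5356, 0.031, 0.0497]
eef_rot: [0.291, 0.957, -0.002, 0.001]
contact_force: [0.4, 0.4, 0.4]
opening: 0.892
```

```bash
python3 -c "
from plan import *
plan([.5392,.0326,-.006],145.9,5,.015)
s,P=snap('side');t=np.array(r.get_state()['tool_pos'])
m=(np.linalg.norm(P[:,:,:2]-t[:2],axis=2)<.075)&(P[:,:,2]>.07)&(P[:,:,2]<.3)
print(np.percentile(P[m][:,2],[.2,1,2]))
"
```

```text
clk 6.5 p [0.5356 0.031  0.0497] yaw 146.16 z [ 0.0011 -0.0045 -1.    ] F [0.4 0.4 0.4] op 0.892 q7 0.05 turn deg -0.26
{"jaw":0,"dx":-0.000,"dy":0.001,"dz":0.015,"yaw":0.00}
{"jaw":0,"dx":-0.000,"dy":0.001,"dz":0.015,"yaw":-0.00}
{"jaw":0,"dx":-0.000,"dy":0.001,"dz":0.015,"yaw":-0.00}
{"jaw":0,"dx":-0.000,"dy":0.001,"dz":0.011,"yaw":-0.00}
{"jaw":0,"dx":0.000,"dy":0.000,"dz":0.000,"yaw":-0.00}
end [ 0.5392  0.0326 -0.006 ]
[0.08612921 0.09011058 0.09342789]
```

Emit:
play_rows --targets '[{"jaw": 0,"dx": 0,"dy": 0.001,"dz": 0.015,"yaw": 0},{"jaw": 0,"dx": 0,"dy": 0.001,"dz": 0.015,"yaw": 0},{"jaw": 0,"dx": 0,"dy": 0,"dz": 0.012,"yaw": 0},{"jaw": 0,"dx": 0,"dy": 0,"dz": 0.005,"yaw": 0},{"jaw": 0,"dx": 0,"dy": 0,"dz": 0,"yaw": 0}]'

```text
clock: 7.05
tool_pos: [0.5401, 0.0336, 0.0028]
eef_rot: [0.291, 0.957, -0.0, 0.004]
contact_force: [-0.6, -0.3, 0.4]
opening: 0.997
```

```bash
python3 -c "
from plan import *
plan([.5392,.0326,-.006],145.9,2,.015)
snap('side','s5.png');snap('wrist','w5.png')
"
```

```text
clk 7.05 p [0.5401 0.0336 0.0028] yaw 146.13 z [ 0.0077 -0.0024 -1.    ] F [-0.6 -0.3  0.4] op 0.997 q7 -0.03 turn deg -0.23
{"jaw":0,"dx":0.000,"dy":-0.001,"dz":0.009,"yaw":0.00}
{"jaw":0,"dx":0.000,"dy":0.000,"dz":0.000,"yaw":-0.00}
end [ 0.5392  0.0326 -0.006 ]
```

View pics/w5.png

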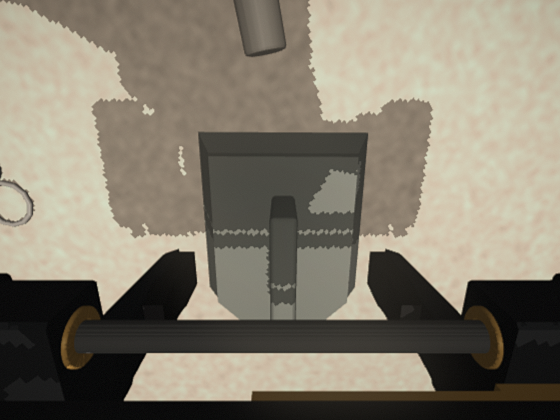

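The open fingers sit on either side of the lid, with the rib centred at (284,260) and nothing touching. I'll lower the last 8 mm and close.

Emit:
play_rows --targets '[{"jaw": 0,"dx": 0,"dy": -0.001,"dz": 0.008,"yaw": 0},{"jaw": 0,"dx": 0,"dy": 0,"dz": 0,"yaw": 0},{"jaw": 1,"dx": 0,"dy": 0,"dz": 0,"yaw": 0},{"jaw": 1,"dx": 0,"dy": 0,"dz": 0,"yaw": 0},{"jaw": 1,"dx": 0,"dy": 0,"dz": 0,"yaw": 0}]' --squeeze 30

```text
clock: 7.65
tool_pos: [0.541, 0.0328, -0.0038]
eef_rot: [0.292, 0.957, 0.001, 0.006]
contact_force: [-0.1, 0.6, 0.0]
opening: 0.75
```

Emit:
play_rows --targets '[{"jaw": 1,"dx": 0,"dy": 0,"dz": 0,"yaw": 0},{"jaw": 1,"dx": 0,"dy": 0,"dz": 0,"yaw": 0},{"jaw": 1,"dx": 0,"dy": 0,"dz": 0,"yaw": 0},{"jaw": 1,"dx": 0,"dy": 0,"dz": 0,"yaw": 0},{"jaw": 1,"dx": 0,"dy": 0,"dz": 0,"yaw": 0}]'

```text
clock: 8.15
tool_pos: [0.5412, 0.0329, -0.0035]
eef_rot: [0.292, 0.957, 0.001, 0.006]
contact_force: [-0.8, 0.1, 0.1]
opening: 0.296
```

Emit:
play_rows --targets '[{"jaw": 1,"dx": 0,"dy": 0,"dz": 0,"yaw": 0},{"jaw": 1,"dx": 0,"dy": 0,"dz": 0,"yaw": 0},{"jaw": 1,"dx": 0,"dy": 0,"dz": 0,"yaw": 0},{"jaw": 1,"dx": 0,"dy": 0,"dz": 0,"yaw": 0},{"jaw": 1,"dx": 0,"dy": 0,"dz": 0,"yaw": 0}]'

```text
clock: 8.65
tool_pos: [0.5413, 0.033, -0.0034]
eef_rot: [0.292, 0.956, 0.001, 0.006]
contact_force: [0.2, 0.1, 0.1]
opening: 0.132
```

```bash
python3 -c "
from plan import *
plan([.5392,.0326,-.006],145.9,1,.015)
"
```

```text
clk 8.65 p [ 0.5413  0.033  -0.0034] yaw 146.07 z [ 0.012  -0.0013 -0.9999] F [0.2 0.1 0.1] op 0.132 q7 -0.05 turn deg -0.17
{"jaw":0,"dx":0.002,"dy":-0.002,"dz":0.003,"yaw":0.00}
end [ 0.5392  0.0326 -0.006 ]
```

The jaws stopped at 11.6 mm, so the rib is held. Lifting.

Emit:
play_rows --targets '[{"jaw": 1,"dx": 0,"dy": 0,"dz": -0.01,"yaw": 0},{"jaw": 1,"dx": 0,"dy": 0,"dz": -0.02,"yaw": 0},{"jaw": 1,"dx": 0,"dy": 0,"dz": -0.03,"yaw": 0},{"jaw": 1,"dx": 0,"dy": 0,"dz": -0.03,"yaw": 0},{"jaw": 1,"dx": 0,"dy": 0,"dz": -0.01,"yaw": 0}]'

```text
clock: 9.15
tool_pos: [0.5368, 0.0323, 0.0989]
eef_rot: [0.291, 0.957, -0.001, 0.002]
contact_force: [0.0, 0.0, -2.1]
opening: 0.134
```

```bash
python3 -c "
from plan import *
plan([.489,.230,.13],158.5,10,.03,.05)
snap('wrist','w6.png')
"
```

```text
clk 9.15 p [0.5368 0.0323 0.0989] yaw 146.17 z [ 0.0038 -0.0032 -1.    ] F [ 0.   0.  -2.1] op 0.134 q7 0.12 turn deg 12.33
{"jaw":0,"dx":0.022,"dy":0.020,"dz":-0.005,"yaw":-0.05}
{"jaw":0,"dx":0.021,"dy":0.021,"dz":-0.005,"yaw":-0.05}
{"jaw":0,"dx":0.020,"dy":0.022,"dz":-0.005,"yaw":-0.05}
{"jaw":0,"dx":0.019,"dy":0.023,"dz":-0.005,"yaw":-0.05}
{"jaw":0,"dx":0.017,"dy":0.024,"dz":-0.005,"yaw":-0.02}
{"jaw":0,"dx":0.017,"dy":0.024,"dz":-0.005,"yaw":-0.00}
{"jaw":0,"dx":0.015,"dy":0.021,"dz":-0.004,"yaw":-0.00}
{"jaw":0,"dx":0.000,"dy":0.000,"dz":0.000,"yaw":-0.00}
{"jaw":0,"dx":0.000,"dy":0.000,"dz":0.000,"yaw":-0.00}
{"jaw":0,"dx":0.000,"dy":0.000,"dz":0.000,"yaw":-0.00}
end [0.489 0.23  0.13 ]
```

View pics/w6.png

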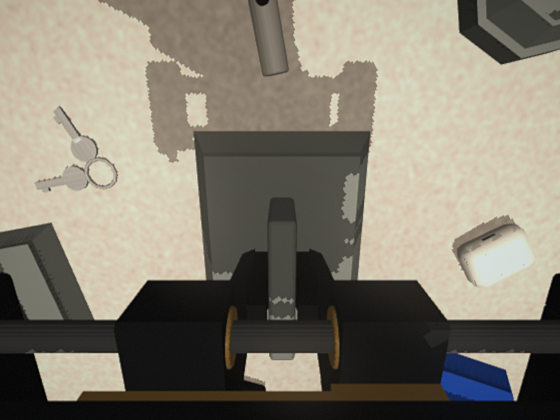

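The lid is held level with the rib at (282,260). Next I'll move beside the tray and measure it with the wrist camera.

```bash
python3 -c "
from plan import *
plan([.442,.160,.17],158.5,5,.04,.055)
"
```

```text
clk 9.2 p [0.537  0.0322 0.0992] yaw 146.15 z [ 0.0045 -0.0034 -1.    ] F [-0.1  0.2 -2.1] op 0.134 q7 0.12 turn deg 12.35
{"jaw":0,"dx":0.034,"dy":0.012,"dz":-0.016,"yaw":-0.06}
{"jaw":0,"dx":0.034,"dy":0.014,"dz":-0.016,"yaw":-0.06}
{"jaw":0,"dx":0.033,"dy":0.016,"dz":-0.016,"yaw":-0.06}
{"jaw":0,"dx":0.032,"dy":0.018,"dz":-0.016,"yaw":-0.05}
{"jaw":0,"dx":0.011,"dy":0.007,"dz":-0.006,"yaw":-0.00}
end [0.442 0.16  0.17 ]
```

Emit:
play_rows --targets '[{"jaw": 1,"dx": 0.025,"dy": 0.01,"dz": -0.02,"yaw": -0.05},{"jaw": 1,"dx": 0.034,"dy": 0.014,"dz": -0.016,"yaw": -0.06},{"jaw": 1,"dx": 0.033,"dy": 0.016,"dz": -0.016,"yaw": -0.06},{"jaw": 1,"dx": 0.03,"dy": 0.016,"dz": -0.012,"yaw": -0.04},{"jaw": 1,"dx": 0.01,"dy": 0.005,"dz": 0,"yaw": 0}]'

```text
clock: 9.7
tool_pos: [0.4464, 0.1477, 0.1601]
eef_rot: [0.189, 0.982, -0.003, 0.001]
contact_force: [0.4, -0.2, -2.8]
opening: 0.135
```

Emit:
play_rows --targets '[{"jaw": 1,"dx": 0,"dy": 0,"dz": 0,"yaw": 0},{"jaw": 1,"dx": 0,"dy": 0,"dz": 0,"yaw": 0},{"jaw": 1,"dx": 0,"dy": 0,"dz": 0,"yaw": 0},{"jaw": 1,"dx": 0,"dy": 0,"dz": 0,"yaw": 0},{"jaw": 1,"dx": 0,"dy": 0,"dz": 0,"yaw": 0}]'

```text
clock: 10.2
tool_pos: [0.4466, 0.143, 0.1567]
eef_rot: [0.192, 0.981, -0.006, -0.001]
contact_force: [0.9, -0.3, -1.7]
opening: 0.134
```

```bash
python3 -c "
from plan import *
plan([.442,.160,.17],158.5,1,.04,.055)
s,P=snap('wrist','w7.png');np.save('w7.npy',P)
"
```

```text
clk 10.2 p [0.4466 0.143  0.1567] yaw 157.86 z [-0.0044 -0.0123 -0.9999] F [ 0.9 -0.3 -1.7] op 0.134 q7 0.05 turn deg 0.64
{"jaw":0,"dx":0.011,"dy":0.014,"dz":-0.014,"yaw":-0.01}
end [0.442 0.16  0.17 ]
```

View pics/w7.png

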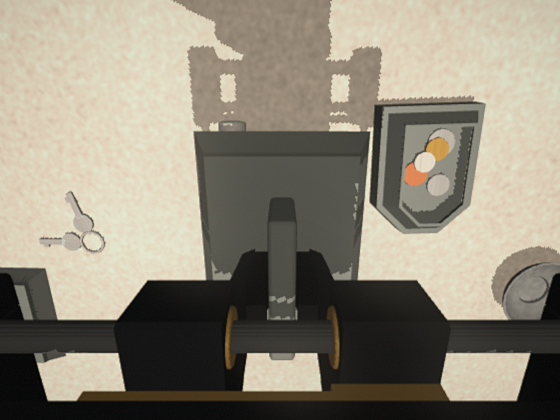

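The tray is fully visible at (428,165), with its cut end downward like the lid's. Next I'll measure the tray and the held lid.

```bash
python3 -c "
from meas import *
P=np.load('w7.npy')
b=(370,95,490,240)
print('all',rect(foot(P,.008,.08,b)));q=foot(P,.036,.06,b);print('rim',rect(q),len(q));
print('sh',rect(foot(P,.018,.06,b)),np.percentile(q[:,2],[50,98]))
# shoulder/body left-right check
st=r.get_state();t=np.array(st['tool_pos']);M=R.from_quat(st['eef_rot']).as_matrix()
b=(190,125,375,250)
Q=foot(P,.1,.25,b);Lq=(Q-t)@M;print('held zrange tool',np.percentile(Lq[:,2],[1,5,50,95,99]).round(4))
rib=Lq[Lq[:,2]<np.percentile(Lq[:,2],50)-.015];print('rib tool y',np.percentile(rib[:,1],[2,50,98]).round(4),'x max',np.percentile(rib[:,0],[98]))
print('all tool x max',np.percentile(Lq[:,0],99.5),'y',np.percentile(Lq[:,1],[.5,99.5]),'tray in tool',M.T@(np.array([.488,.276,0.])-t))
d=Lq[(np.abs(Lq[:,2]-np.median(Lq[:,2]))<.004)];A=np.c_[d[:,:2],np.ones(len(d))];print('deck plane tool',np.linalg.lstsq(A,d[:,2],rcond=None)[0])
print('rib line',np.polyfit(rib[:,0],rib[:,1],1))
"
```

```text
all (array([485.5, 278.8]), array([ 98.8, 132. ]), 69.7)
rim (array([484.6, 277.4]), array([ 69.6, 104.7]), 68.5) 1932
sh (array([486.1, 279. ]), array([ 97.9, 131. ]), 69.8) [0.04146315 0.04360636]
held zrange tool [-0.0634 -0.0568 -0.027  -0.0079 -0.0052]
rib tool y [-0.0073 -0.0016  0.0042] x max [0.03618449]
all tool x max 0.06614733441005519 y [-0.04861304  0.04533829] tray in tool [0.01197897 0.14100338 0.15482818]
deck plane tool [-0.00217991  0.00311019 -0.02707567]
rib line [ 0.00792168 -0.00171546]
```

```bash
python3 -c "
from plan import *
plan([.487,.280,.13],160,6,.03,.055)
"
```

```text
clk 10.25 p [0.4466 0.1428 0.1567] yaw 157.85 z [-0.0044 -0.0125 -0.9999] F [-0.7  0.8 -2.9] op 0.14 q7 0.05 turn deg 2.15
{"jaw":0,"dx":0.003,"dy":0.029,"dz":0.005,"yaw":-0.04}
{"jaw":0,"dx":0.002,"dy":0.030,"dz":0.005,"yaw":-0.00}
{"jaw":0,"dx":0.002,"dy":0.030,"dz":0.005,"yaw":-0.00}
{"jaw":0,"dx":0.002,"dy":0.030,"dz":0.005,"yaw":-0.00}
{"jaw":0,"dx":0.002,"dy":0.025,"dz":0.004,"yaw":-0.00}
{"jaw":0,"dx":0.000,"dy":0.000,"dz":0.000,"yaw":-0.00}
end [0.487 0.28  0.13 ]
```

Emit:
play_rows --targets '[{"jaw": 1,"dx": 0.003,"dy": 0.025,"dz": 0.003,"yaw": -0.03},{"jaw": 1,"dx": 0.002,"dy": 0.03,"dz": 0.005,"yaw": 0},{"jaw": 1,"dx": 0.002,"dy": 0.03,"dz": 0.005,"yaw": 0},{"jaw": 1,"dx": 0.002,"dy": 0.025,"dz": 0.005,"yaw": 0},{"jaw": 1,"dx": 0.001,"dy": 0.015,"dz": 0.003,"yaw": 0}]'

```text
clock: 10.75
tool_pos: [0.4845, 0.2598, 0.1314]
eef_rot: [0.182, 0.983, -0.009, -0.001]
contact_force: [-0.7, -0.1, -1.7]
opening: 0.133
```

```bash
python3 -c "
from plan import *
plan([.487,.280,.08],160,5,.015,.055)
"
```

```text
clk 10.75 p [0.4845 0.2598 0.1314] yaw 158.99 z [-0.006  -0.0181 -0.9998] F [-0.7 -0.1 -1.7] op 0.133 q7 -0.03 turn deg 1.01
{"jaw":0,"dx":0.001,"dy":0.006,"dz":0.014,"yaw":-0.02}
{"jaw":0,"dx":0.001,"dy":0.006,"dz":0.014,"yaw":-0.00}
{"jaw":0,"dx":0.001,"dy":0.006,"dz":0.014,"yaw":-0.00}
{"jaw":0,"dx":0.001,"dy":0.004,"dz":0.009,"yaw":-0.00}
{"jaw":0,"dx":0.000,"dy":0.000,"dz":0.000,"yaw":-0.00}
end [0.487 0.28  0.08 ]
```

Emit:
play_rows --targets '[{"jaw": 1,"dx": 0.001,"dy": 0.006,"dz": 0.013,"yaw": -0.02},{"jaw": 1,"dx": 0.001,"dy": 0.006,"dz": 0.013,"yaw": 0},{"jaw": 1,"dx": 0.001,"dy": 0.006,"dz": 0.013,"yaw": 0},{"jaw": 1,"dx": 0.001,"dy": 0.002,"dz": 0.005,"yaw": 0},{"jaw": 1,"dx": 0,"dy": 0,"dz": 0,"yaw": 0}]'

```text
clock: 11.25
tool_pos: [0.4872, 0.2787, 0.0812]
eef_rot: [0.172, 0.985, -0.011, -0.003]
contact_force: [-0.2, -0.2, -2.1]
opening: 0.135
```

```bash
python3 -c "
from plan import *
plan([.487,.280,.06],160,5,.008,.055)
snap('side','s8.png');s,P=snap('scene','sc8.png')
"
```

```text
clk 11.25 p [0.4872 0.2787 0.0812] yaw 160.17 z [-0.0088 -0.0206 -0.9997] F [-0.2 -0.2 -2.1] op 0.135 q7 -0.09 turn deg -0.17
{"jaw":0,"dx":0.000,"dy":0.001,"dz":0.008,"yaw":0.00}
{"jaw":0,"dx":0.000,"dy":0.001,"dz":0.008,"yaw":-0.00}
{"jaw":0,"dx":0.000,"dy":0.000,"dz":0.005,"yaw":-0.00}
{"jaw":0,"dx":0.000,"dy":0.000,"dz":0.000,"yaw":-0.00}
{"jaw":0,"dx":0.000,"dy":0.000,"dz":0.000,"yaw":-0.00}
end [0.487 0.28  0.06 ]
```

View pics/sc8.png

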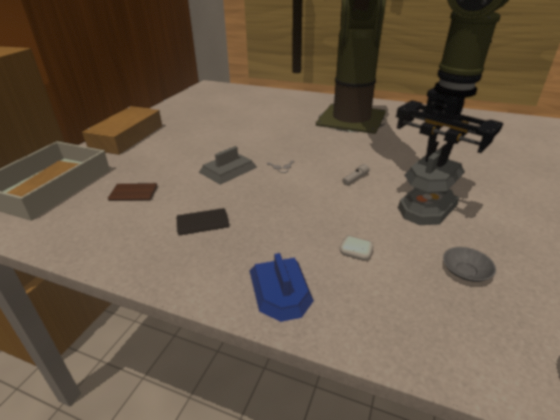

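View pics/s8.png

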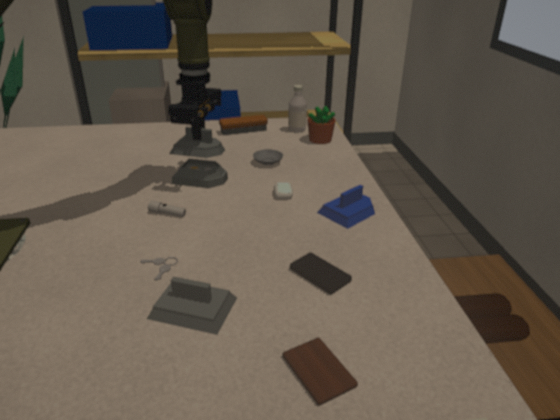

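The lid hangs over the tray with cut corners over cut corners: lid at (435,172) above tray at (428,203) in the scene view. Lowering slowly.

Emit:
play_rows --targets '[{"jaw": 1,"dx": 0,"dy": 0,"dz": 0.008,"yaw": 0},{"jaw": 1,"dx": 0,"dy": 0,"dz": 0.008,"yaw": 0},{"jaw": 1,"dx": 0,"dy": 0,"dz": 0.008,"yaw": 0},{"jaw": 1,"dx": 0,"dy": 0,"dz": 0.004,"yaw": 0},{"jaw": 1,"dx": 0,"dy": 0,"dz": 0,"yaw": 0}]'

```text
clock: 11.85
tool_pos: [0.4885, 0.277, 0.0529]
eef_rot: [0.173, 0.985, -0.01, -0.001]
contact_force: [0.8, -0.4, -2.0]
opening: 0.133
```

```bash
python3 -c "
from plan import *
plan([.487,.280,.02],160,5,.008,.055)
"
```

```text
clk 11.85 p [0.4885 0.277  0.0529] yaw 160.05 z [-0.0057 -0.02   -0.9998] F [ 0.8 -0.4 -2. ] op 0.133 q7 -0.13 turn deg -0.05
{"jaw":0,"dx":0.001,"dy":0.001,"dz":0.008,"yaw":0.00}
{"jaw":0,"dx":0.001,"dy":0.001,"dz":0.008,"yaw":-0.00}
{"jaw":0,"dx":0.001,"dy":0.001,"dz":0.008,"yaw":-0.00}
{"jaw":0,"dx":0.001,"dy":0.001,"dz":0.008,"yaw":-0.00}
{"jaw":0,"dx":0.000,"dy":0.000,"dz":0.001,"yaw":-0.00}
end [0.487 0.28  0.02 ]
```

Emit:
play_rows --targets '[{"jaw": 1,"dx": 0.001,"dy": 0.001,"dz": 0.007,"yaw": 0},{"jaw": 1,"dx": 0.001,"dy": 0.001,"dz": 0.007,"yaw": 0},{"jaw": 1,"dx": 0.001,"dy": 0.001,"dz": 0.006,"yaw": 0},{"jaw": 1,"dx": 0,"dy": 0,"dz": 0.002,"yaw": 0},{"jaw": 1,"dx": 0,"dy": 0,"dz": 0,"yaw": 0}]'

```text
clock: 12.35
tool_pos: [0.4864, 0.2812, 0.0288]
eef_rot: [0.173, 0.985, -0.01, -0.001]
contact_force: [-0.5, 0.1, -1.9]
opening: 0.134
```

```bash
python3 -c "
from plan import *
plan([.487,.280,.02],160,3,.005,.055)
"
```

```text
clk 12.35 p [0.4864 0.2812 0.0288] yaw 160.07 z [-0.0056 -0.0195 -0.9998] F [-0.5  0.1 -1.9] op 0.134 q7 -0.17 turn deg -0.07
{"jaw":0,"dx":-0.001,"dy":-0.000,"dz":0.005,"yaw":0.00}
{"jaw":0,"dx":-0.000,"dy":-0.000,"dz":0.004,"yaw":-0.00}
{"jaw":0,"dx":0.000,"dy":0.000,"dz":0.000,"yaw":-0.00}
end [0.487 0.28  0.02 ]
```

No contact yet, so going on down.

Emit:
play_rows --targets '[{"jaw": 1,"dx": 0,"dy": -0.001,"dz": 0.003,"yaw": 0},{"jaw": 1,"dx": 0,"dy": 0,"dz": 0.002,"yaw": 0},{"jaw": 1,"dx": 0,"dy": 0,"dz": 0.002,"yaw": 0},{"jaw": 1,"dx": 0,"dy": 0,"dz": 0.001,"yaw": 0},{"jaw": 1,"dx": 0,"dy": 0,"dz": 0,"yaw": 0}]'

```text
clock: 12.85
tool_pos: [0.4863, 0.2804, 0.0214]
eef_rot: [0.173, 0.985, -0.01, -0.0]
contact_force: [0.1, -0.3, -1.7]
opening: 0.135
```

```bash
python3 -c "
from plan import *
plan([.487,.280,.02],160,3,.005,.055)
"
```

```text
clk 12.85 p [0.4863 0.2804 0.0214] yaw 160.07 z [-0.0043 -0.0189 -0.9998] F [ 0.1 -0.3 -1.7] op 0.135 q7 -0.18 turn deg -0.07
{"jaw":0,"dx":-0.001,"dy":-0.000,"dz":0.001,"yaw":0.00}
{"jaw":0,"dx":0.000,"dy":0.000,"dz":0.000,"yaw":-0.00}
{"jaw":0,"dx":0.000,"dy":0.000,"dz":0.000,"yaw":-0.00}
end [0.487 0.28  0.02 ]
```

Emit:
play_rows --targets '[{"jaw": 1,"dx": 0,"dy": 0,"dz": 0.002,"yaw": 0},{"jaw": 1,"dx": 0,"dy": 0,"dz": 0.001,"yaw": 0},{"jaw": 1,"dx": 0,"dy": 0,"dz": 0.001,"yaw": 0},{"jaw": 1,"dx": 0,"dy": 0,"dz": 0,"yaw": 0},{"jaw": 1,"dx": 0,"dy": 0,"dz": 0,"yaw": 0}]'

```text
clock: 13.35
tool_pos: [0.4866, 0.2803, 0.0211]
eef_rot: [0.173, 0.985, -0.009, 0.001]
contact_force: [-0.4, 0.8, -1.7]
opening: 0.129
```

```bash
python3 -c "
from plan import *
plan([.487,.280,.02],160,1,.005,.055)
snap('side','s9.png')
im=cv2.imread('pics/s9.png')[100:220,130:280];cv2.imwrite('pics/s9c.png',cv2.resize(im,None,fx=5,fy=5))
"
```

```text
clk 13.35 p [0.4866 0.2803 0.0211] yaw 160.07 z [-0.001  -0.0191 -0.9998] F [-0.4  0.8 -1.7] op 0.129 q7 -0.19 turn deg -0.07
{"jaw":0,"dx":-0.000,"dy":-0.000,"dz":0.001,"yaw":0.00}
end [0.487 0.28  0.02 ]
```

View pics/s9c.png

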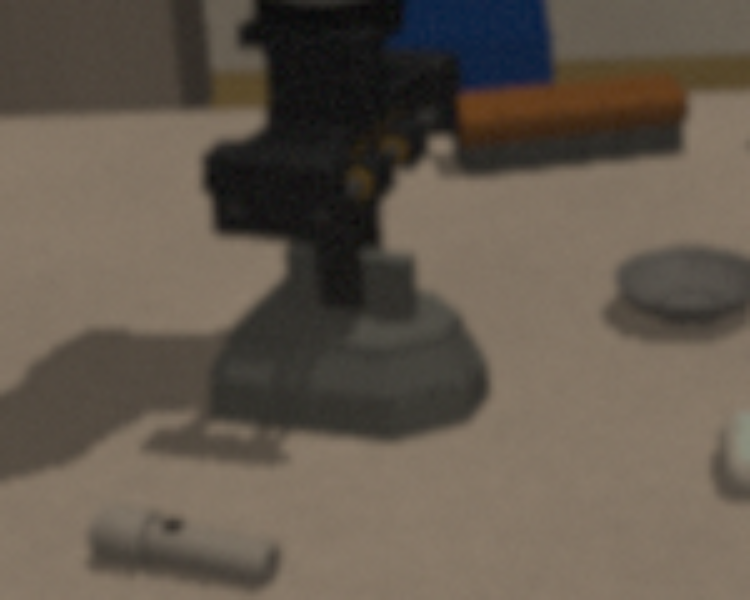

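The lid sits on the tray with its skirt over the rim. One small press will tell whether it has bottomed out.

Emit:
play_rows --targets '[{"jaw": 1,"dx": 0,"dy": 0,"dz": 0.003,"yaw": 0},{"jaw": 1,"dx": 0,"dy": 0,"dz": 0.003,"yaw": 0},{"jaw": 1,"dx": 0,"dy": 0,"dz": 0.003,"yaw": 0},{"jaw": 1,"dx": 0,"dy": 0,"dz": 0,"yaw": 0},{"jaw": 1,"dx": 0,"dy": 0,"dz": 0,"yaw": 0}]'

```text
clock: 13.9
tool_pos: [0.4872, 0.2804, 0.0215]
eef_rot: [0.173, 0.985, -0.01, 0.005]
contact_force: [-0.4, -0.3, -2.3]
opening: 0.133
```

```bash
python3 -c "
from plan import *
plan([.487,.280,.02],160,1,.005,.055);print(r.get_state()['q'])
"
```

```text
clk 13.9 p [0.4872 0.2804 0.0215] yaw 160.07 z [ 0.0067 -0.0211 -0.9998] F [-0.4 -0.3 -2.3] op 0.133 q7 -0.2 turn deg -0.07
{"jaw":0,"dx":0.000,"dy":-0.000,"dz":0.002,"yaw":0.00}
end [0.487 0.28  0.02 ]
[-0.30627608  0.93540021 -0.54301965  1.86542296  0.86423124  0.6084044
 -0.19659532]
```

It has bottomed out: z no longer changes. Releasing.

Emit:
play_rows --targets '[{"jaw": 0.5,"dx": 0,"dy": 0,"dz": 0,"yaw": 0},{"jaw": 0.5,"dx": 0,"dy": 0,"dz": 0,"yaw": 0},{"jaw": 0.5,"dx": 0,"dy": 0,"dz": 0,"yaw": 0},{"jaw": 0.5,"dx": 0,"dy": 0,"dz": 0,"yaw": 0},{"jaw": 0.5,"dx": 0,"dy": 0,"dz": 0,"yaw": 0}]'

```text
clock: 14.4
tool_pos: [0.4875, 0.2808, 0.0202]
eef_rot: [0.173, 0.985, -0.01, 0.005]
contact_force: [-0.3, 0.5, -0.1]
opening: 0.498
```

Emit:
play_rows --targets '[{"jaw": 0.5,"dx": 0,"dy": 0,"dz": -0.01,"yaw": 0},{"jaw": 0.5,"dx": 0,"dy": 0,"dz": -0.02,"yaw": 0},{"jaw": 0.5,"dx": 0,"dy": 0,"dz": -0.03,"yaw": 0},{"jaw": 0.5,"dx": 0,"dy": 0,"dz": -0.04,"yaw": 0},{"jaw": 0.5,"dx": 0,"dy": 0,"dz": -0.03,"yaw": 0}]'

```text
clock: 14.9
tool_pos: [0.484, 0.2817, 0.1525]
eef_rot: [0.172, 0.985, -0.013, 0.001]
contact_force: [0.7, 0.2, 0.7]
opening: 0.502
```

```bash
python3 -c "
from plan import *
plan([.487,.280,.02],160,1,.005,.055)
s,P=snap('wrist','w10.png');np.save('w10.npy',P)
snap('side','s10.png')
"
```

```text
clk 14.9 p [0.484  0.2817 0.1525] yaw 160.15 z [-0.0022 -0.026  -0.9997] F [0.7 0.2 0.7] op 0.502 q7 -0.02 turn deg -0.15
{"jaw":0,"dx":-0.000,"dy":0.000,"dz":0.005,"yaw":0.00}
end [0.48410578 0.28165133 0.14755167]
```

View pics/w10.png

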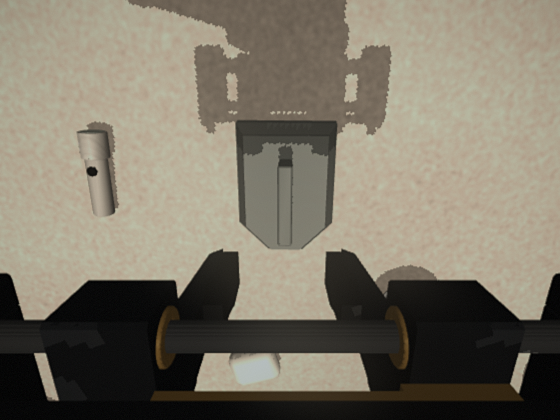

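View pics/s10.png

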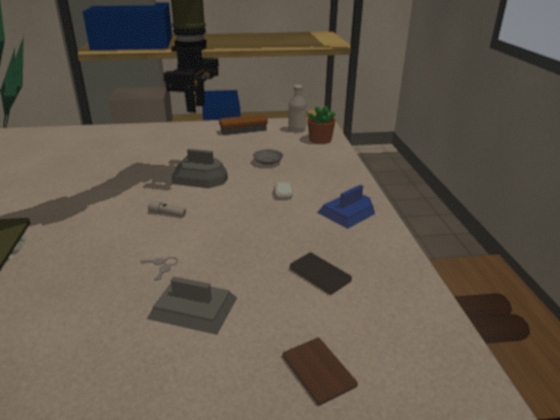

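The lid lies on the tray at (285,185) in the wrist view, cut end over cut end, and the gripper is clear. Now checking height, level and centring.

```bash
python3 -c "
from meas import *
P=np.load('w10.npy')
b=(225,110,345,252)
q=foot(P,.07,.1,b);print('rib',rect(q),np.percentile(q[:,2],[50,95]));
d=foot(P,.040,.055,b);print('deck',rect(d[d[:,2]>.044]),np.median(d[:,2]))
d=d[abs(d[:,2]-np.median(d[:,2]))<.003]
print('plane tilt',np.linalg.lstsq(np.c_[d[:,:2],np.ones(len(d))],d[:,2],rcond=None)[0][:2])
for n,b,p in (('side',(145,270,243,332),1),('scene',(190,140,262,185),1)):
    s,P=snap(n);Q=foot(P,.035,.08,b);print(n,'plain rib',rect(Q))
    b2=(165,145,236,192) if n=='side' else (392,150,465,228)
    d=foot(P,.043,.051,b2);print('deck z',np.median(d[:,2]),len(d),rect(d))
    d=d[abs(d[:,2]-np.median(d[:,2]))<.003];print(np.linalg.lstsq(np.c_[d[:,:2],np.ones(len(d))],d[:,2],rcond=None)[0][:2])
"
```

```text
rib (array([484.9, 279.9]), array([12., 70.]), 70.1) [0.08312465 0.08440606]
deck (array([485. , 279.9]), array([ 77.3, 111.5]), 70.0) 0.047317006805219886
plane tilt [-6.56211361e-05 -1.13268089e-03]
side plain rib (array([ 479.2, -234.5]), array([14.8, 70.2]), 66.9)
deck z 0.04668518777671382 385 (array([485.9, 276.9]), array([ 82.7, 113.7]), 72.9)
[-0.00072208  0.00985048]
scene plain rib (array([ 482.4, -230.1]), array([13.4, 70.7]), 66.1)
deck z 0.04671199825507469 726 (array([488.4, 281. ]), array([ 77.7, 116.9]), 70.4)
[-0.00265053 -0.0012058 ]
```

```bash
python3 -c "
from plant import r
print(r.finish_job(), r.get_state()['clock'])"
```

```text
the job is handed in; nothing more can be done
the job is handed in; nothing more can be done
```

The cut-cornered grey lid is on the open tray, cut corners over cut corners. I lowered it slowly, let go and handed the job in at about 15 s of the 42 s allowed.

**Last checks, from the cameras after release:**
- **Height:** the deck is at z ≈ 0.047 m, so the lid's origin is 24 mm above the tray's, which is home.
- **Level:** the deck slopes under 0.6 degrees.
- **Position:** the lid's centre is at (0.485, 0.280) m. The wrist camera had put the tray at (0.4855, 0.279) m, so they are about 1 mm apart. The long axes agree within about 1 degree.
- **Square-cornered lid:** it is where it started, within the cameras' noise of about 1 mm.
- **Gripper:** it was about 0.1 m clear of the lid and touching nothing.

**What disagreed or went wrong:**
- **First grasp missed:** the jaws closed above the rib. All three cameras showed the fingertips about 36 mm behind the reported tool point. I allowed for that offset and the second grasp held; the lid was not disturbed.
- **No force at seating:** the force reading never showed the lid reaching the tray. I judged it was down because its height stopped changing, and the height check after release confirmed it.
- **Camera differences:** the fixed cameras and the wrist camera differ by up to about 7 mm on the tray's position. I used the wrist camera for placing the lid.

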